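# Try the bench piece counter, then snap its window bezel home

## Robot

A 6-joint arm with a two-finger parallel gripper is mounted at the origin on a cart in front of the work surface, level with it; the furniture and walls round the work are solid. World frame = base frame: x ahead of the robot, y to its left, z up, the work surface at z = 0. Lengths are in m, angles in rad, forces in N, time in s.
With the tool pointing down it reaches from about 0.3 to 0.85 m from the base axis. Payload 4.2 kg.
Tool frame: the origin (TCP) lies on the mounting face of the last link; the fingertips stand 191 mm ahead of it and the grasp point (between the pads) lies 172 mm ahead of it; y points along the fingers, z is the direction in which the jaws open and shut, and the axes are right-handed (so a half turn about y gives the same grasp; the last joint's range is limited). The gripper opens to 91 mm and grips with 3 to 60 N. Pads are 32 mm wide; open, the fingers measure 118 mm over their backs; the gripper's body (76 mm by 178 mm) begins 60 mm behind the grasp point.
Start: joints at [-1.295, 0.32, 1.565, -0, 1.257, -0.02], TCP at [0.168, -0.55, 0.405] pointing down, gripper open.
Joint ranges: [-3.11, 3.11], [-0.84, 2.01], [0.21, 2.61], [-1.34, 4.49], [0.05, 2.63], [-2.56, 2.56]. Speed limits (rad/s): [2.57, 2.57, 3.14, 3.14, 3.14, 3.14].

## Interface

Orientations are given as a rotation vector (axis times angle).
In Python, from workcell import r gives the robot as it stands.
- The arm moves only by the tool move_arm, never from a script. Its argument "moves" is a list of rows, each a list of 7 numbers: the finger opening in mm, from 0 to 91.2, then the shift along the tool's x, y, z in units of 30 mm (1.0 is 30 mm), then the turn, a rotation vector about the tool's x, y, z in degrees. In form: [[hand, tx, ty, tz, rx, ry, rz], ...]. A call has exactly 10 rows; each row is the pose to reach, as a shift and turn from the pose measured when the call began, along the tool's axes at that moment; what a row does not reach only later rows make up. A row lasts 1/12 s, in which the tool goes at most 41.7 mm and 7.16 degrees, less where a joint would pass 70% of its speed; a pose out of reach is approached as far as the arm can. A call with a gripper value outside its range is refused whole. The fingers move at their own pace and stop on an object; "grip_force" is the grip in N (left out, the last holds). Time passes only in rows, so rows that repeat a pose let the fingers close, or fill a call up. It gives the time, the measured TCP pose, the force and the opening at its end, in the units of the state.
- r.get_obs(): the state, without advancing time (a new reading comes with each control period).
- r.get_image(name): name is "scene" or "side" or "wrist"; returns the picture (400x640x3 uint8, red, green, blue); there is no depth.
- r.camera_params(name): a dict with "intrinsics" (3x3 intrinsics, pixels), "k1" (the pictures are not rectified: a ray, as slopes to the right and down, at radius r is drawn at 1 + k1 r^2 times it, then the intrinsics apply), "rvec" (rotation vector, rad) and "tvec" (3), from world to camera coordinates, as OpenCV has them. Camera axes: x right, y down, z forward; pixel columns grow to the right and rows downward; lengths in m; the calibration is good to about 2 mm. A picture is of the moment at which its call begins: read the wrist's pose just before it. camera_params takes no time and is no camera call; for the wrist camera it gives the pose at the moment of the call.
- r.hand_in(): hands the job in, once; it reports no verdict.
The state is a dict: "clock": time; "joint_positions": joint angles; "joint_velocities": joint speeds; "joint_torque": joint torques, N m; "tcp_pos": TCP position; "eef_rot": TCP orientation; "force": force on the tool from outside, world axes, zero at the start; "wrist_torque": the same for the moment, N m; "grip_width": opening from 0.0 (shut) to 1.0 (fully open).
Only numpy, scipy, OpenCV 4.12 (cv2) and the standard library are available. Lean on these libraries where they do the work, as an engineer would, in place of code of your own. Each camera call takes 0.05 s, during which the arm holds its last target. There are 200 camera calls.

## Task

The bench's piece counter has been opened for cleaning. Before closing it, try the works: swing its advance lever once, all the way to the stop, and let go so that it springs back and the hand has stepped on by one division. Then fetch the loose window bezel, set it square on the counter's neck and press it down until it snaps home, and finish while still holding it down, pressing firmly (about 10 N) - do not let go of the bezel at the end. Leave the findings tin and the casting flask where they are.

Things in the scene. Friction and masses are not known exactly. Their poses are not given: they have to be found in the camera images.
- counter: Round piece counter lying face up, fixed: dark foot 100 mm across and 8 mm high, grey drum 64 mm across, steel neck 50 mm across ending in a cone (44 mm wide, 58.5 mm above the bench); inside it a white dial, toothed brass wheel and black hand. Origin on its vertical axis at bench height, z up. The lever comes out of a dark slot in the drum, 19 to 28 mm up. Position and yaw vary.
- counter_seat (a point): Centre of the counter's shoulder, on its vertical axis, 44 mm above the bench: the bezel's underside rests here when home. The neck rises from here 14.5 mm (straight for 10.5 mm, then the cone); four sprung steel catches, bevelled at 45 degrees, stand 3.5 mm out of it all round, their tips 6.5 mm above the shoulder.
- lever_knob (a point): Middle of the upright black knob at the end of the advance lever: 11.6 mm in diameter, from 20 to 40 mm above the bench, 64 mm from the counter's vertical axis. The lever is a flat steel bar, 9 mm wide, between drum and knob.
- advance_lever (a joint): Angle of the lever about the counter's vertical axis: 0 at rest, growing counter-clockwise seen from above, 0.93 rad at the stop. A spring (2 N at the knob at rest, 3.5 N at the stop) brings it back when let go. At rest it points 115 degrees clockwise of the counter's x axis.
- counter_wheel (a joint): Angle of the ratchet wheel and black hand, growing counter-clockwise from above; about 0 at the start. One full lever stroke carries it on by one division, 0.785 rad (the first 0.1 to 0.2 rad of the stroke is idle); it stays there when the lever springs back.
- bezel: Loose steel bezel: knurled ring 64 mm across and 20 mm high, glass window in its top, lying window up. Origin: centre of its underside. Its lower lip, 3 mm high, has a 52.6 mm bore (1.3 mm to spare round the neck). Any turn about z will do. It meets the catches with its underside 53 mm above the bench, needs about 14 N, snaps through at about 50 mm and rests home at 44 mm. 70 g.
- findings_tin: Round slip-lid tin 67 mm across and 22 mm high, red lid, on the bench; leave it alone. Origin at the centre of its underside. Tin, flask and bezel may stand in one another's places.
- casting_flask: Small copper casting flask full of plaster on a black rubber foot, 50 x 60 mm, 37 mm high; leave it alone. Origin at its underside, near the centre.
Mind the look-alikes: they are no part of the job. Of the things like the bezel, leave any that is blue; of the rest the larger one is meant.

How it is judged:
By the outcome, as a careful person would: the job done as asked, in the order asked, and still so for the second after the job is handed in, while the arm keeps its last pose, push and grip.
It also fails if it takes over 54 s, if anything falls off the work surface, if the arm or the gripper's body presses on something with over 40 N, if the wrist force passes 120 N, or if a joint passes its speed limit or range.

## Working session

There is one attempt and no reset: what is moved stays moved. The work goes in short steps, Python scripts to look and compute and a tool call to move; the robot and the scene stay as the last step left them, time stands still between calls to the robot, and variables do not carry over. Pictures are saved under pics/ and viewed, about 8 in all and at most 12, crops included, and the job is handed in when it is done.

Besides the shell and the picture viewer there is one more tool, called after ">>>" as name(argument=value, ...) on one line, values as JSON. move_arm: Moves the arm, as the interface text tells. Its arguments: {"type":"object","properties":{"moves":{"type":"array","items":{"type":"array","items":{"type":"number"}}},"grip_force":{"type":"number"}},"required":["moves"]}

```bash
mkdir -p pics; ls
cat > h.py <<'E'
import numpy as np, cv2
from workcell import r
from scipy.spatial.transform import Rotation as R
def ray(P,u,v):
    K=np.array(P["intrinsics"]); d=np.array([P["k1"],0,0,0],float)
    p=cv2.undistortPoints(np.array([[[u,v]]],float),K,d)[0,0]
    Rm=R.from_rotvec(P["rvec"]).as_matrix(); c=-Rm.T@np.array(P["tvec"])
    w=Rm.T@np.array([p[0],p[1],1.]); return c,w/np.linalg.norm(w)
def onz(P,u,v,z):
    c,w=ray(P,u,v); return c+w*(z-c[2])/w[2]
def tri(a):
    A=0;b=0
    for P,u,v in a:
        c,w=ray(P,u,v); M=np.eye(3)-np.outer(w,w); A=A+M; b=b+M@c
    x=np.linalg.solve(A,b)
    return x,[round(1e3*np.linalg.norm((np.eye(3)-np.outer(w,w))@(x-c)),1) for c,w in [ray(*q) for q in a]]
def proj(P,X):
    return cv2.projectPoints(np.array(X,float).reshape(-1,3),np.array(P["rvec"],float),np.array(P["tvec"],float),np.array(P["intrinsics"]),np.array([P["k1"],0,0,0],float))[0].reshape(-1,2)
def save(n,im): cv2.imwrite("pics/"+n+".png",np.ascontiguousarray(im[...,::-1]))
E
python3 - <<'E'
from h import *
np.set_printoptions(precision=4,suppress=True)
a=r.get_image("scene");b=r.get_image("side")
save("scene0",a);save("side0",b)
for n in("scene","side","wrist"):
    P=r.camera_params(n);Rm=R.from_rotvec(P["rvec"]).as_matrix();print(n,-Rm.T@P["tvec"],Rm[2],P["intrinsics"],P["k1"])
print(r.get_obs())
E
```

```text
pics
scene [ 0.6443 -0.4231  0.9445] [-0.1389  0.4447 -0.8849] [[452.6408   0.     319.2521]
 [  0.     452.6408 197.7279]
 [  0.       0.       1.    ]] 0.026149259244456907
side [ 0.4485 -0.72    0.4398] [ 0.0969  0.8895 -0.4466] [[398.185    0.     314.5864]
 [  0.     398.185  199.746 ]
 [  0.       0.       1.    ]] 0.03441276159500125
wrist [ 0.2492 -0.5244  0.3834] [-0.2858 -0.0845 -0.9546] [[351.01     0.     324.6601]
 [  0.     351.01   197.5136]
 [  0.       0.       1.    ]] -0.03038964085269537
{'clock': 0.1, 'joint_positions': array([-1.295 ,  0.3202,  1.5656,  0.    ,  1.2574, -0.02  ]), 'joint_velocities': array([-0.0001, -0.0024, -0.0041,  0.0012, -0.0002, -0.0023]), 'joint_torque': array([ -0.0007, -41.3334, -23.2511,   0.0729,   0.0422,  -0.0001]), 'tcp_pos': array([ 0.1676, -0.5499,  0.404 ]), 'eef_rot': array([-0.3074,  2.0641, -2.0609]), 'force': array([-0.86  ,  0.4323, -0.3995]), 'wrist_torque': array([ 0.0365, -0.0245,  0.046 ]), 'grip_width': 0.9959743316676828}
```

View pics/scene0.png

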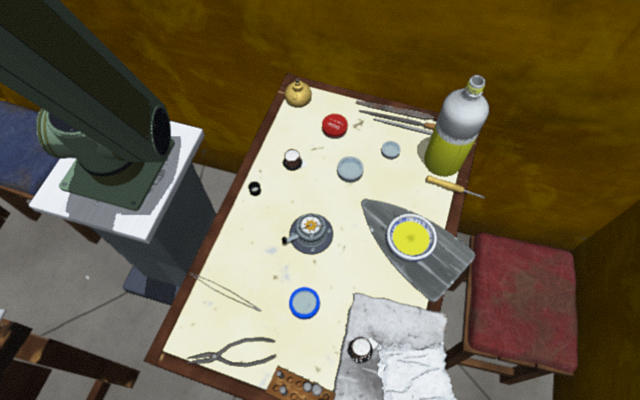

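View pics/side0.png

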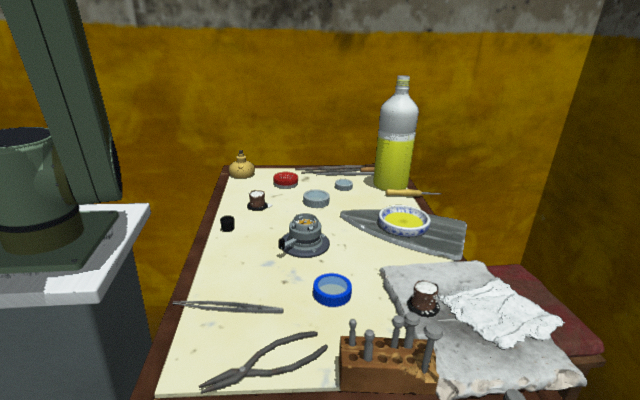

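The counter is at scene (311,230) and side (305,235). The larger grey bezel is at scene (349,168) and side (316,198). The smaller grey one (390,150) and the blue one (304,302) are decoys. Next I'll enlarge.

Run:
```python
from h import *
a=cv2.imread("pics/scene0.png");b=cv2.imread("pics/side0.png")
def c(i,x,y,w,h,s): return cv2.resize(i[y:y+h,x:x+w],None,fx=s,fy=s,interpolation=cv2.INTER_CUBIC)
t=np.hstack([c(a,270,200,66,60,6),c(b,270,205,66,60,6)])
u=np.hstack([c(a,325,150,66,39,6),c(b,290,180,66,39,6)])
cv2.imwrite("pics/crop0.png",np.vstack([t,u])[:600])
```

```text
(no output)
```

View pics/crop0.png

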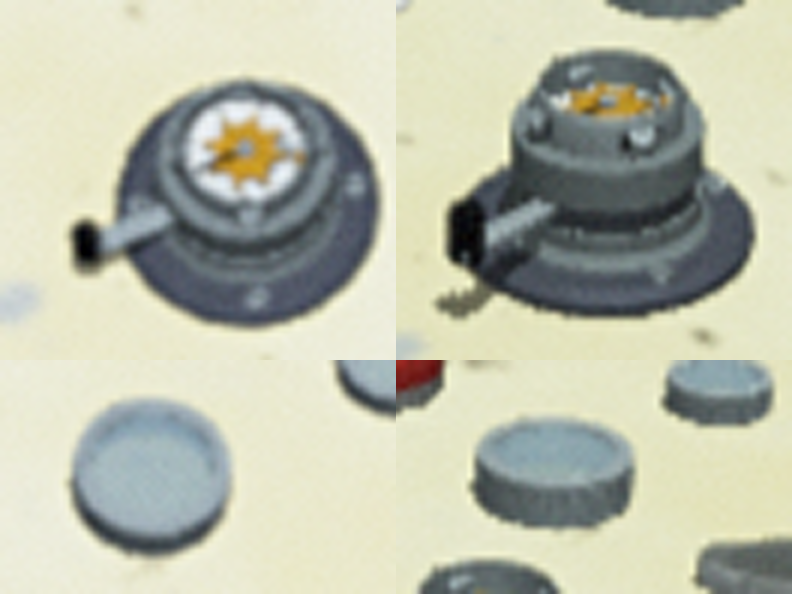

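Run:
```python
from h import *
np.set_printoptions(precision=4,suppress=True)
A=r.camera_params("scene");B=r.camera_params("side")
for n,a,b in [("rim",(310.8,225),(304.9,218.9)),("knob",(284.2,240),(281.1,243.2)),("beztop",(349.9,167.6),(316.1,194.9))]:
    print(n,tri([(A,*a),(B,*b)]))
print("foot",onz(A,311.1,233.7,.006), "rim",onz(A,310.8,225,.0585),onz(B,304.9,218.9,.0585),"bez",onz(A,349.9,167.6,.02),onz(B,316.1,194.9,.02))
print(R.from_rotvec(r.get_obs()["eef_rot"]).as_matrix())
```

```text
rim (array([ 0.5056, -0.0464,  0.0598]), [np.float64(1.5), np.float64(1.5)])
knob (array([ 0.4574, -0.0851,  0.031 ]), [np.float64(0.5), np.float64(0.5)])
beztop (array([0.5458, 0.1398, 0.021 ]), [np.float64(0.2), np.float64(0.2)])
foot [ 0.5058 -0.0442  0.006 ] rim [ 0.5069 -0.0463  0.0585] [ 0.5044 -0.043   0.0585] bez [0.5459 0.1404 0.02  ] [0.5458 0.1422 0.02  ]
[[-0.9566 -0.0004  0.2914]
 [-0.2914  0.0015 -0.9566]
 [-0.     -1.     -0.0015]]
```

```bash
cat >> h.py <<'E'
def rows(pts):
    """pts: list of (x,y,z of grasp point, yaw of tool z deg) -> tool-frame rows"""
    o=r.get_obs(); M=R.from_rotvec(o["eef_rot"]); p=o["tcp_pos"]
    for x,y,z,a in pts:
        a=np.radians(a); c,s=np.cos(a),np.sin(a)
        T=R.from_matrix(np.array([[s,0,c],[-c,0,s],[0,-1,0]]))
        d=M.inv().apply(np.array([x,y,z+.172])-p)/.03; w=(M.inv()*T).as_rotvec(degrees=True)
        print(np.round(d,3),np.round(w,2))
def st():
    o=r.get_obs(); M=R.from_rotvec(o["eef_rot"]).as_matrix()
    print(round(o["clock"],2),"grasp",np.round(o["tcp_pos"]+.172*M[:,1],4),"yaw",round(np.degrees(np.arctan2(M[1,2],M[0,2])),2),"ydir",np.round(M[:,1],4),"F",np.round(o["force"],1),"w",round(o["grip_width"]*91.2,1),"q",np.round(o["joint_positions"],2))
E
python3 - <<'E'
from h import *
rows([(.457,-.085,.14,-50)])
E
```

```text
[-13.745   3.086 -12.007] [ 9.000e-02 -2.306e+01 -2.000e-02]
```

>>> move_arm(moves=[[30,-13.745,3.086,-12.007,0.09,-23.06,0],[30,-13.745,3.086,-12.007,0.09,-23.06,0],[30,-13.745,3.086,-12.007,0.09,-23.06,0],[30,-13.745,3.086,-12.007,0.09,-23.06,0],[30,-13.745,3.086,-12.007,0.09,-23.06,0],[30,-13.745,3.086,-12.007,0.09,-23.06,0],[30,-13.745,3.086,-12.007,0.09,-23.06,0],[30,-13.745,3.086,-12.007,0.09,-23.06,0],[30,-13.745,3.086,-12.007,0.09,-23.06,0],[30,-13.745,3.086,-12.007,0.09,-23.06,0]])

```text
clock: 0.93
tcp_pos: [0.3851, -0.1993, 0.3348]
eef_rot: [-0.661, 1.817, -1.817]
force: [0.8, 0.6, 0.7]
grip_width: 0.335
```

Run:
```python
from h import *
st();rows([(.457,-.085,.14,-50)])
```

```text
0.93 grasp [ 0.3851 -0.1993  0.1628] yaw -50.01 ydir [ 3.e-04  1.e-04 -1.e+00] F [0.8 0.6 0.7] w 30.6 q [-0.5   0.16  1.98  0.    1.    0.37]
[-4.285  0.763 -1.378] [-0.01 -0.01 -0.02]
```

>>> move_arm(moves=[[30,-4.285,0.763,-1.378,0,0,0],[30,-4.285,0.763,-1.378,0,0,0],[30,-4.285,0.763,-1.378,0,0,0],[30,-4.285,0.763,-1.378,0,0,0],[30,-4.285,0.763,-1.378,0,0,0],[30,-4.285,0.763,-1.378,0,0,0],[30,-4.285,0.763,-1.378,0,0,0],[30,-4.285,0.763,-1.378,0,0,0],[30,-4.285,0.763,-1.378,0,0,0],[30,-4.285,0.763,-1.378,0,0,0]])

```text
clock: 1.77
tcp_pos: [0.4566, -0.0859, 0.3122]
eef_rot: [-0.659, 1.818, -1.818]
force: [-0.1, 0.2, 0.6]
grip_width: 0.33
```

Run:
```python
from h import *
st()
P=r.camera_params("wrist");im=r.get_image("wrist");save("w1",im)
import json;json.dump({k:np.array(v).tolist() for k,v in P.items()},open("w1.json","w"))
print(proj(P,[(.5055,-.045,.0585),(.4574,-.0851,.04),(.5055,-.045,.044)]))
```

```text
1.77 grasp [ 0.4567 -0.0859  0.1402] yaw -50.11 ydir [ 6.e-04 -0.e+00 -1.e+00] F [-0.1  0.2  0.6] w 30.1 q [-0.21  0.23  1.95  0.    0.96  0.66]
[[325.23370735 123.40703115]
 [325.11975939 205.27664996]
 [325.21029173 121.41568584]]
```

View pics/w1.png

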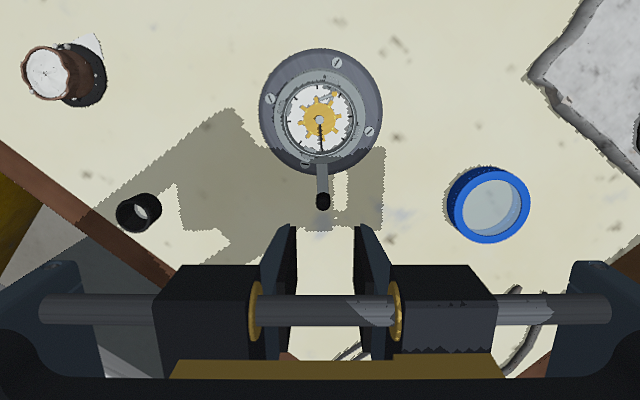

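The wrist view shows the dial near (319,119), the knob near (323,200) and the foot centred near (321,111). I'll zoom in for precision.

Run:
```python
import cv2
a=cv2.imread("pics/w1.png")[44:220,250:390]
cv2.imwrite("pics/w1c.png",cv2.resize(a[:150],None,fx=4,fy=4,interpolation=cv2.INTER_CUBIC))
cv2.imwrite("pics/w1c.png",cv2.resize(a,None,fx=3.4,fy=3.4,interpolation=cv2.INTER_CUBIC))
```

```text
(no output)
```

View pics/w1c.png

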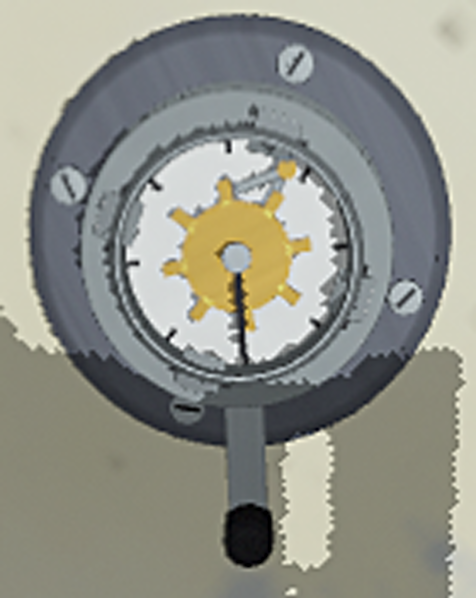

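Run:
```python
from h import *
import json
np.set_printoptions(precision=4,suppress=True)
A=r.camera_params("scene");B=r.camera_params("side");W=json.load(open("w1.json"))
rim,e=tri([(A,310.8,225),(B,304.9,218.9),(W,320.2,119.2)]);print("rim",rim,e)
rw=onz(W,320.2,119.2,.0585);kw=onz(W,322.9,203.1,.04)
print("w rim",rw,"foot",onz(W,320.2,111.3,.005),"knobtop",kw)
d=kw-rw;print(np.hypot(d[0],d[1])*1e3,np.degrees(np.arctan2(d[1],d[0])))
print(onz(A,310.8,225,.0585),onz(A,311.1,233.7,.006),onz(B,304.9,218.9,.0585))
```

```text
rim [ 0.5054 -0.0425  0.0565] [np.float64(2.9), np.float64(1.7), np.float64(1.7)]
w rim [ 0.5055 -0.0408  0.0585] foot [ 0.5064 -0.0391  0.005 ] knobtop [ 0.4577 -0.0827  0.04  ]
63.610530186376344 -138.73720714389805
[ 0.5069 -0.0463  0.0585] [ 0.5058 -0.0442  0.006 ] [ 0.5044 -0.043   0.0585]
```

Run:
```python
from h import *
c=np.array([.5057,-.0418]);a=np.radians(-138.7)
p=c+.064*np.array([np.cos(a),np.sin(a)]);print(p)
rows([(*p,.036,-48.7)])
```

```text
[ 0.4576191  -0.08404011]
[-0.061  3.473 -0.025] [-0.02 -1.4  -0.03]
```

>>> move_arm(moves=[[30,-0.061,1.0,-0.025,0,-1.4,0],[30,-0.061,1.8,-0.025,0,-1.4,0],[30,-0.061,2.4,-0.025,0,-1.4,0],[30,-0.061,3.0,-0.025,0,-1.4,0],[30,-0.061,3.473,-0.025,0,-1.4,0],[30,-0.061,3.473,-0.025,0,-1.4,0],[22,-0.061,3.473,-0.025,0,-1.4,0],[22,-0.061,3.473,-0.025,0,-1.4,0],[22,-0.061,3.473,-0.025,0,-1.4,0],[22,-0.061,3.473,-0.025,0,-1.4,0]])

```text
clock: 2.65
tcp_pos: [0.4579, -0.0841, 0.209]
eef_rot: [-0.676, 1.8, -1.803]
force: [-0.4, 0.2, 0.6]
grip_width: 0.245
```

Run:
```python
from h import *
st()
c=np.array([.5057,-.0418])
L=[]
for d in np.linspace(4.6,46,10):
    a=np.radians(-138.7+d);L.append((c[0]+.064*np.cos(a),c[1]+.064*np.sin(a),.036,-48.7+d))
rows(L)
save("w2",r.get_image("wrist"))
```

```text
2.65 grasp [ 0.4584 -0.0842  0.037 ] yaw -48.7 ydir [ 2.8e-03 -5.0e-04 -1.0e+00] F [-0.4  0.2  0.6] w 22.3 q [-0.21  0.38  2.07  0.    0.69  0.64]
[-0.001  0.033  0.161] [-0.13 -4.6  -0.1 ]
[-0.021  0.033  0.331] [-0.13 -9.2  -0.09]
[-0.055  0.034  0.499] [ -0.14 -13.8   -0.09]
[-0.103  0.034  0.664] [ -0.14 -18.4   -0.08]
[-0.163  0.034  0.824] [ -0.14 -23.    -0.08]
[-0.237  0.035  0.979] [ -0.15 -27.6   -0.07]
[-0.322  0.035  1.127] [ -0.15 -32.2   -0.06]
[-0.419  0.036  1.268] [ -0.15 -36.8   -0.06]
[-0.527  0.036  1.401] [ -0.15 -41.4   -0.05]
[-0.645  0.037  1.525] [ -0.16 -46.    -0.05]
```

>>> move_arm(moves=[[22,0,0.03,0.16,0,-4.6,0],[22,-0.021,0.03,0.331,0,-9.2,0],[22,-0.055,0.03,0.5,0,-13.8,0],[22,-0.103,0.03,0.664,0,-18.4,0],[22,-0.163,0.03,0.824,0,-23,0],[22,-0.237,0.03,0.979,0,-27.6,0],[22,-0.322,0.03,1.127,0,-32.2,0],[22,-0.419,0.03,1.268,0,-36.8,0],[22,-0.527,0.03,1.401,0,-41.4,0],[22,-0.645,0.03,1.525,0,-46,0]])

```text
clock: 3.53
tcp_pos: [0.5014, -0.1051, 0.208]
eef_rot: [-1.189, 1.244, -1.239]
force: [-3.5, 2.1, 0.5]
grip_width: 0.24
```

Run:
```python
from h import *
st()
c=np.array([.5057,-.0418])
L=[]
for d in np.linspace(47.4,60,10):
    a=np.radians(-138.7+d);L.append((c[0]+.064*np.cos(a),c[1]+.064*np.sin(a),.036,-48.7+d))
rows(L)
```

```text
3.53 grasp [ 0.5011 -0.1049  0.036 ] yaw -2.51 ydir [-0.002   0.0014 -1.    ] F [-3.5  2.1  0.5] w 21.9 q [-0.23  0.43  1.96  0.    0.74 -0.19]
[0.018 0.001 0.094] [ 0.12 -1.21 -0.08]
[0.017 0.001 0.146] [ 0.12 -2.61 -0.08]
[0.014 0.001 0.198] [ 0.11 -4.01 -0.08]
[0.009 0.001 0.25 ] [ 0.11 -5.41 -0.08]
[0.004 0.001 0.302] [ 0.11 -6.81 -0.08]
[-0.003  0.001  0.354] [ 0.11 -8.21 -0.08]
[-0.011  0.001  0.405] [ 0.11 -9.61 -0.09]
[-0.02   0.     0.457] [  0.11 -11.01  -0.09]
[-0.031  0.     0.508] [  0.11 -12.41  -0.09]
[-0.043  0.     0.558] [  0.11 -13.81  -0.09]
```

>>> move_arm(moves=[[22,0.018,0,0.094,0,-1.2,0],[22,0.017,0,0.146,0,-2.6,0],[22,0.014,0,0.198,0,-4.0,0],[22,0.009,0,0.25,0,-5.4,0],[22,0.004,0,0.302,0,-6.8,0],[22,-0.003,0,0.354,0,-8.2,0],[22,-0.011,0,0.405,0,-9.6,0],[22,-0.02,0,0.457,0,-11,0],[22,-0.031,0,0.508,0,-12.4,0],[22,-0.043,0,0.558,0,-13.8,0]])

```text
clock: 4.37
tcp_pos: [0.5169, -0.1045, 0.2077]
eef_rot: [-1.301, 1.067, -1.055]
force: [-11.9, 0.5, 4.9]
grip_width: 0.243
```

Run:
```python
from h import *
st();save("w3",r.get_image("wrist"))
```

```text
4.37 grasp [ 0.5155 -0.1042  0.0357] yaw 11.47 ydir [-0.0079  0.0017 -1.    ] F [-11.9   0.5   4.9] w 22.2 q [-0.22  0.45  1.93 -0.    0.77 -0.42]
```

>>> move_arm(moves=[[22,0,0,-0.08,0,0,0],[22,0,-0.5,-0.1,0,0,0],[22,0,-1.2,-0.1,0,0,0],[22,0,-2.0,-0.1,0,0,0],[40,0,-3.0,-0.1,0,0,0],[60,0,-3.5,-0.1,0,0,0],[91,0,-3.5,-0.1,0,0,0],[91,0,-3.5,-0.1,0,0,0],[91,0,-3.5,-0.1,0,0,0],[91,0,-3.5,-0.1,0,0,0]])

```text
clock: 5.25
tcp_pos: [0.5147, -0.1053, 0.3114]
eef_rot: [-1.303, 1.068, -1.053]
force: [-0.3, 0.8, -0.1]
grip_width: 0.647
```

Run:
```python
from h import *
import json
st()
P=r.camera_params("wrist");im=r.get_image("wrist");save("w4",im)
json.dump({k:np.array(v).tolist() for k,v in P.items()},open("w4.json","w"))
u,v=proj(P,[(.5057,-.0418,.0585)])[0];print(u,v)
x,y=int(max(0,u-75)),int(max(0,v-70))
save("w4c",cv2.resize(im[y:y+140,x:x+150],None,fx=4,fy=4,interpolation=cv2.INTER_CUBIC));print(x,y)
rows([(.5458,.1405,.13,11)])
```

```text
5.25 grasp [ 0.513  -0.105   0.1394] yaw 11.54 ydir [-0.0098  0.0019 -0.9999] F [-0.3  0.8 -0.1] w 59.0 q [-0.22  0.32  1.81 -0.    1.01 -0.42]
333.4677932525416 124.31739708979222
258 54
[-7.82   0.317  2.658] [ 0.55  0.54 -0.23]
```

View pics/w4c.png

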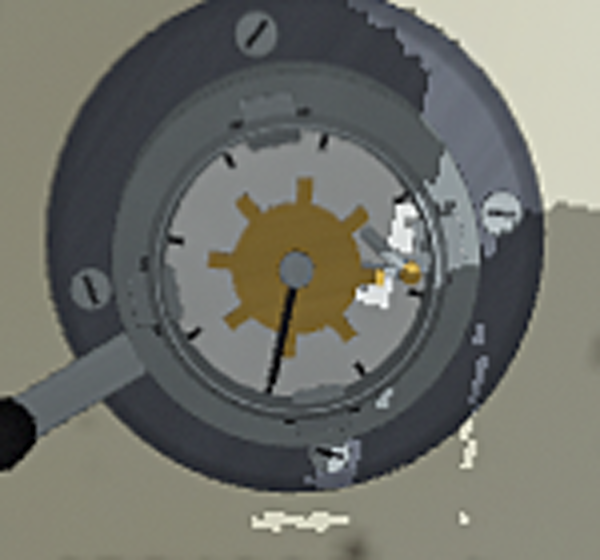

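The hand has advanced about 46° CCW relative to the lever and the lever is back at rest, so that stage is done. Next I'll plan the approach to the bezel.

Run:
```python
from h import *
import json
np.set_printoptions(precision=4,suppress=True)
A=r.camera_params("scene");W=json.load(open("w4.json"))
print("rim",onz(W,331.6,120.4,.0585))
print(tri([(W,331.6,120.4),(json.load(open("w1.json")),320.2,119.2)]))
for n,u,v,z in[("small",390,150,.02),("tin",335,125,.022),("bottle",445,160,.03),("flask",292,158,.037),("dish",412,237,.03)]: print(n,onz(A,u,v,z))
```

```text
rim [ 0.504  -0.0396  0.0585]
(array([ 0.5043, -0.0412,  0.0412]), [np.float64(0.3), np.float64(0.3)])
small [0.6266 0.2168 0.02  ]
tin [0.4779 0.2497 0.022 ]
bottle [0.7582 0.219  0.03  ]
flask [0.4091 0.1166 0.037 ]
dish [0.7223 0.0016 0.03  ]
```

>>> move_arm(moves=[[91,-7.82,0.317,2.658,0.5,0.5,-0.2],[91,-7.82,0.317,2.658,0.5,0.5,-0.2],[91,-7.82,0.317,2.658,0.5,0.5,-0.2],[91,-7.82,0.317,2.658,0.5,0.5,-0.2],[91,-7.82,0.317,2.658,0.5,0.5,-0.2],[91,-7.82,0.317,2.658,0.5,0.5,-0.2],[91,-7.82,0.317,2.658,0.5,0.5,-0.2],[91,-7.82,0.317,2.658,0.5,0.5,-0.2],[91,-7.82,0.317,2.658,0.5,0.5,-0.2],[91,-7.82,0.317,2.658,0.5,0.5,-0.2]])

```text
clock: 6.13
tcp_pos: [0.5456, 0.1394, 0.3015]
eef_rot: [-1.295, 1.068, -1.066]
force: [-0.3, 0.5, 0.6]
grip_width: 0.998
```

Run:
```python
from h import *
import json
st()
P=r.camera_params("wrist");im=r.get_image("wrist");save("w5",im)
json.dump({k:np.array(v).tolist() for k,v in P.items()},open("w5.json","w"))
print(proj(P,[(.5458,.1405,.02),(.5458,.1405,0)]))
```

```text
6.13 grasp [0.5453 0.1393 0.1295] yaw 10.97 ydir [-2.1e-03 -4.0e-04 -1.0e+00] F [-0.3  0.5  0.6] w 91.0 q [0.23 0.39 1.74 0.   1.01 0.04]
[[325.35520981 201.4739793 ]
 [325.36978138 194.10389624]]
```

View pics/w5.png

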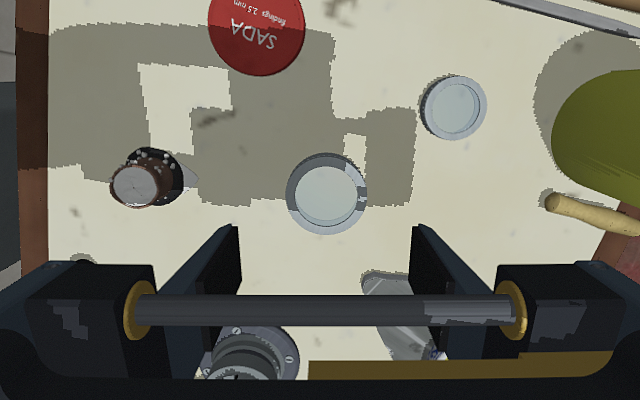

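The bezel is at wrist (326,194), with its outline spanning x 286–367 and y 153–235. The decoy is at (453,107) and the tin is at upper left. I'll fit the ellipse numerically.

Run:
```python
from h import *
import json
np.set_printoptions(precision=4,suppress=True)
W=json.load(open("w5.json"))
a=cv2.imread("pics/w5.png")
c=cv2.resize(a[145:245,276:376],None,fx=5.5,fy=5.5,interpolation=cv2.INTER_CUBIC);cv2.imwrite("pics/w5c.png",c)
for z in(.02,.0): 
  t=np.linspace(0,2*np.pi,73)
  for y0 in(.1405,.144,.1455): 
    q=proj(W,np.c_[.5458+.032*np.cos(t),y0+.032*np.sin(t),0*t+z]);print(z,y0,q.min(0),q.max(0))
```

```text
0.02 0.1405 [284.3848 161.0972] [366.3289 239.1376]
0.02 0.144 [285.0869 156.5916] [367.34   235.2173]
0.02 0.1455 [285.3895 154.6502] [367.7755 233.5283]
0.0 0.1405 [287.0669 156.2046] [363.6695 229.6311]
0.0 0.144 [287.7331 151.9869] [364.6046 225.925 ]
0.0 0.1455 [288.0201 150.1703] [365.0072 224.3288]
```

View pics/w5c.png

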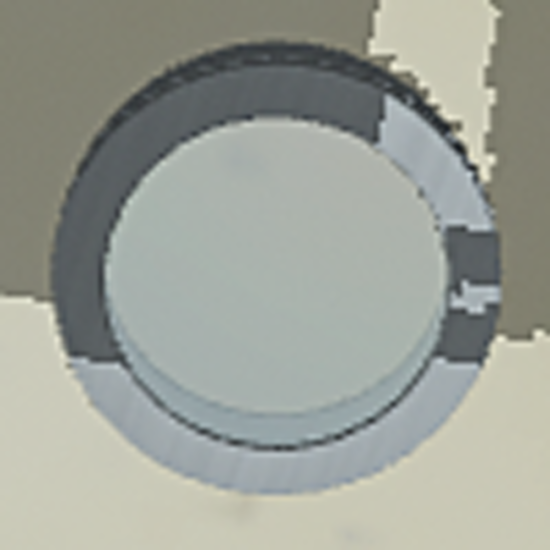

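Run:
```python
from h import *
rows([(.5454,.1443,.0225,11)])
```

```text
[-0.17   3.573  0.028] [ 0.09 -0.06 -0.01]
```

>>> move_arm(moves=[[91,-0.17,1.0,0.028,0.1,0,0],[91,-0.17,2.0,0.028,0.1,0,0],[91,-0.17,2.7,0.028,0.1,0,0],[91,-0.17,3.2,0.028,0.1,0,0],[91,-0.17,3.45,0.028,0.1,0,0],[91,-0.17,3.573,0.028,0.1,0,0],[91,-0.17,3.573,0.028,0.1,0,0],[91,-0.17,3.573,0.028,0.1,0,0],[91,-0.17,3.573,0.028,0.1,0,0],[91,-0.17,3.573,0.028,0.1,0,0]])

```text
clock: 7.02
tcp_pos: [0.5457, 0.1443, 0.1956]
eef_rot: [-1.291, 1.066, -1.068]
force: [-0.0, 0.2, 0.3]
grip_width: 0.999
```

Run:
```python
from h import *
st();rows([(.5454,.1443,.0225,11)])
```

```text
7.02 grasp [0.5461 0.1444 0.0236] yaw 10.93 ydir [ 2.2e-03  7.0e-04 -1.0e+00] F [-0.   0.2  0.3] w 91.1 q [0.24 0.51 1.85 0.   0.77 0.05]
[-0.002  0.036 -0.012] [-0.13 -0.07 -0.01]
```

>>> move_arm(moves=[[70,0,0.03,0,0,0,0],[66,0,0.03,0,0,0,0],[60,0,0.03,0,0,0,0],[55,0,0.03,0,0,0,0],[55,0,0.03,0,0,0,0],[55,0,0.03,0,0,0,0],[55,0,0.03,0,0,0,0],[55,0,0.03,0,0,0,0],[55,0,0.03,0,0,0,0],[55,0,0.03,0,0,0,0]], grip_force=12)

```text
clock: 7.85
tcp_pos: [0.5457, 0.1444, 0.1948]
eef_rot: [-1.292, 1.066, -1.068]
force: [-0.7, -0.5, 2.4]
grip_width: 0.703
```

>>> move_arm(moves=[[50,0,0,0,0,0,0],[50,0,0,0,0,0,0],[50,0,-0.3,0,0,0,0],[50,0,-0.8,0,0,0,0],[50,0,-1.6,0,0,0,0],[50,0,-2.4,0,0,0,0],[50,0,-3.2,0,0,0,0],[50,0,-3.5,0,0,0,0],[50,0,-3.5,0,0,0,0],[50,0,-3.5,0,0,0,0]], grip_force=45)

```text
clock: 8.68
tcp_pos: [0.5452, 0.1442, 0.2995]
eef_rot: [-1.292, 1.066, -1.068]
force: [-0.9, -0.3, -1.0]
grip_width: 0.695
```

Run:
```python
from h import *
import json
st()
P=r.camera_params("wrist");im=r.get_image("wrist");save("w6",im)
json.dump({k:np.array(v).tolist() for k,v in P.items()},open("w6.json","w"))
o=r.get_obs();M=R.from_rotvec(o["eef_rot"]);t=np.linspace(0,2*np.pi,73)
for dx in(0,.005):
  X=o["tcp_pos"]+M.apply(np.c_[dx+.032*np.cos(t),0*t+.172-.0025+.002,.032*np.sin(t)]);q=proj(P,X);print(dx,q.min(0),q.max(0))
print(proj(P,[o["tcp_pos"]+M.apply([0,.17,0])]))
```

```text
8.68 grasp [0.5456 0.1443 0.1275] yaw 10.93 ydir [ 2.e-03  6.e-04 -1.e+00] F [-0.9 -0.3 -1. ] w 63.4 q [0.24 0.39 1.74 0.   1.01 0.05]
0 [256.53715893 210.47711051] [388.29880763 327.87083074]
0.005 [257.15836496 220.6838891 ] [387.73382622 335.93376538]
[[322.43154115 274.19353579]]
```

View pics/w6.png

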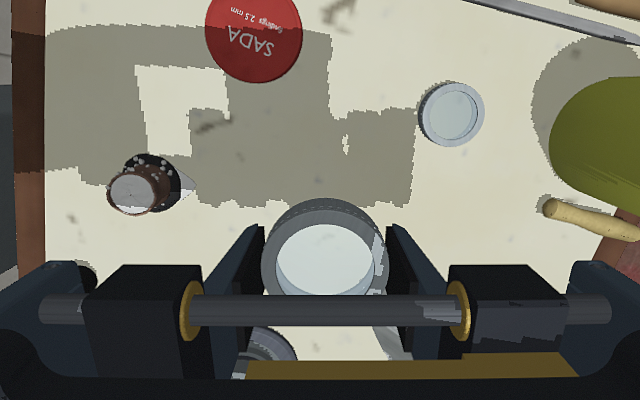

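Run:
```python
from h import *
im=cv2.imread("pics/w6.png")
print(im[192:225,318:330].mean((1,2)).round().astype(int).tolist())
print(im[282:300,318:330].mean((1,2)).round().astype(int).tolist())
for v in(262,270): print(v,im[v-2:v+3,255:275].mean((0,2)).round().astype(int).tolist(),im[v-2:v+3,374:394].mean((0,2)).round().astype(int).tolist())
rows([(.521,-.129,.12,11)])
```

```text
[133, 133, 133, 133, 136, 139, 67, 72, 74, 75, 75, 75, 74, 74, 87, 76, 82, 75, 102, 107, 102, 102, 102, 102, 102, 102, 102, 102, 102, 102, 100, 90, 157]
[205, 205, 204, 204, 204, 204, 204, 204, 204, 204, 205, 212, 215, 11, 37, 44, 47, 49]
262 [16, 17, 16, 15, 12, 24, 95, 104, 100, 100, 98, 98, 98, 100, 101, 100, 100, 101, 100, 98] [129, 171, 172, 172, 172, 177, 149, 99, 100, 100, 101, 103, 103, 106, 111, 23, 11, 17, 17, 16]
270 [16, 16, 15, 16, 12, 25, 94, 102, 99, 97, 99, 99, 101, 101, 101, 100, 100, 100, 100, 99] [64, 172, 175, 172, 170, 170, 171, 177, 147, 98, 100, 102, 103, 106, 115, 27, 11, 15, 16, 16]
[ 8.788  0.219 -2.513] [ 0.01 -0.06 -0.01]
```

>>> move_arm(moves=[[50,8.788,0.219,-2.513,0,0,0],[50,8.788,0.219,-2.513,0,0,0],[50,8.788,0.219,-2.513,0,0,0],[50,8.788,0.219,-2.513,0,0,0],[50,8.788,0.219,-2.513,0,0,0],[50,8.788,0.219,-2.513,0,0,0],[50,8.788,0.219,-2.513,0,0,0],[50,8.788,0.219,-2.513,0,0,0],[50,8.788,1.0,-2.513,0,0,0],[50,8.788,1.0,-2.513,0,0,0]])

```text
clock: 9.57
tcp_pos: [0.5193, -0.1288, 0.2643]
eef_rot: [-1.297, 1.076, -1.062]
force: [-0.5, 0.1, -0.7]
grip_width: 0.693
```

Run:
```python
from h import *
import json
st()
P=r.camera_params("wrist");im=r.get_image("wrist");save("w7",im)
json.dump({k:np.array(v).tolist() for k,v in P.items()},open("w7.json","w"))
o=r.get_obs();M=R.from_rotvec(o["eef_rot"]);t=np.linspace(0,2*np.pi,73)
json.dump([o["tcp_pos"].tolist(),o["eef_rot"].tolist()],open("o7.json","w"))
for dx in(-.002,0,.002):
  X=o["tcp_pos"]+M.apply(np.c_[dx+.032*np.cos(t),0*t+.1747,.032*np.sin(t)]);q=proj(P,X);print(dx,q.min(0),q.max(0))
u,v=proj(P,[(.504,-.040,.0585)])[0];print(u,v)
save("w7c",cv2.resize(im[20:220,220:430],None,fx=3,fy=3,interpolation=cv2.INTER_CUBIC)[:600])
```

```text
9.57 grasp [ 0.5177 -0.1283  0.0923] yaw 10.87 ydir [-0.009   0.0029 -1.    ] F [-0.5  0.1 -0.7] w 63.2 q [-0.26  0.39  1.85  0.    0.91 -0.45]
-0.002 [259.35921326 205.41033272] [390.9376525  323.25847157]
0 [259.60060884 209.52862604] [390.70600447 326.51634072]
0.002 [259.84071522 213.6165327 ] [390.47556975 329.75083447]
330.4519008037304 80.91817507813265
```

View pics/w7c.png

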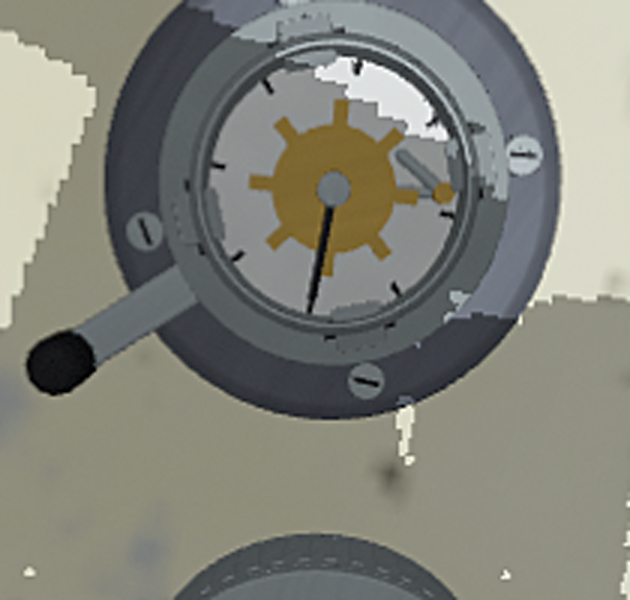

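The rim is at crop (336,184), which is full-frame (332,81). The bezel's top edge in hand is at y≈209, so it sits centred along tool x. I'll check pose consistency and compute the relative offset.

Run:
```python
from h import *
import json
np.set_printoptions(precision=4,suppress=True)
def cit(P,p,e):
    Rc=R.from_rotvec(P["rvec"]);c=-Rc.inv().apply(P["tvec"]);M=R.from_rotvec(e)
    print("cam in tool",M.inv().apply(c-np.array(p)),(Rc*M).as_rotvec(degrees=True))
P7=json.load(open("w7.json"));cit(P7,*json.load(open("o7.json")))
st();o=r.get_obs();P=r.camera_params("wrist");cit(P,o["tcp_pos"],o["eef_rot"]);print(P["tvec"]-np.array(P7["tvec"]),P["rvec"]-np.array(P7["rvec"]))
a=cv2.imread("pics/w7.png");im=r.get_image("wrist");save("w8",im)
b=cv2.imread("pics/w8.png")
print(cv2.phaseCorrelate(cv2.cvtColor(a[:190],6).astype(np.float32),cv2.cvtColor(b[:190],6).astype(np.float32)))
st();o=r.get_obs();P=r.camera_params("wrist");cit(P,o["tcp_pos"],o["eef_rot"])
json.dump({k:np.array(v).tolist() for k,v in P.items()},open("w8.json","w"));json.dump([o["tcp_pos"].tolist(),o["eef_rot"].tolist()],open("o8.json","w"))
```

```text
cam in tool [-0.0852  0.0219  0.0002] [81.8988 60.2703 81.6665]
9.62 grasp [ 0.5184 -0.1281  0.0937] yaw 10.92 ydir [-0.0076  0.0024 -1.    ] F [-0.9 -0.4 -0. ] w 63.2 q [-0.26  0.39  1.85  0.    0.91 -0.45]
cam in tool [-0.0854  0.0206  0.0006] [81.8424 60.2211 81.7674]
[-0.0006 -0.0006  0.0004] [ 0.0007 -0.0011 -0.0021]
((-1.5480782592379114, 0.27372308006168566), 0.8855756079157193)
9.67 grasp [ 0.5196 -0.1281  0.095 ] yaw 10.96 ydir [-0.0046  0.0016 -1.    ] F [-0.   0.8 -1.1] w 63.5 q [-0.26  0.39  1.85  0.    0.91 -0.45]
cam in tool [-0.0854  0.0207  0.0006] [81.8433 60.2223 81.7679]
```

Run:
```python
from h import *
import json
np.set_printoptions(precision=4,suppress=True)
P=json.load(open("w7.json"));o=json.load(open("o8.json"));P8=json.load(open("w8.json"))
Rc8=R.from_rotvec(P8["rvec"]);M8=R.from_rotvec(o[1]);rel=Rc8*M8; c8=M8.inv().apply(-Rc8.inv().apply(P8["tvec"])-np.array(o[0]))
Rc=R.from_rotvec(P["rvec"]);M=Rc.inv()*rel;tcp=-Rc.inv().apply(P["tvec"])-M.apply(c8)
print("tcp7",tcp,M.as_matrix()[:,1])
for n in("w6","w7","w8"):
  im=cv2.imread(f"pics/{n}.png").astype(int)
  g=im[258:275].mean((0,2)); c=im[:,318:330].mean((1,2))
  print(n,g[256:266].round().astype(int),g[384:394].round().astype(int),c[205:215].round().astype(int))
t=np.linspace(0,2*np.pi,361)
for dx,dz in((0,0),(.001,0),(0,.001)):
  q=proj(P,tcp+M.apply(np.c_[dx+.032*np.cos(t),0*t+.1747,dz+.032*np.sin(t)]));print(dx,dz,q.min(0),q.max(0))
X=onz(P,331.5,80.7,.0585);print("counter",X,"in tool",M.inv().apply(X-tcp))
```

```text
tcp7 [ 0.5193 -0.1288  0.2643] [-0.009   0.0029 -1.    ]
w6 [ 17  16  16  12  22  93 103 100  99  99] [101 102 103 106 108  23  12  15  17  16] [ 74  87  76  82  75 102 107 102 102 102]
w7 [ 18  18  17  13  24  98 108 105 104 104] [138 121 107 111 114  25  13  17  18  18] [ 77  91  81  86  79 107 112 107 107 107]
w8 [ 17  19  18  14  24  97 108 105 104 104] [119 106 107 111 115  24  13  17  18  18] [ 78  91  80  86  79 107 112 107 107 107]
0 0 [258.6465 208.8819] [388.7996 325.0525]
0.001 0 [258.7655 210.9139] [388.6865 326.6626]
0 0.001 [260.6782 208.8809] [390.8322 325.052 ]
counter [ 0.5045 -0.0398  0.0585] in tool [-0.0893  0.2062  0.0039]
```

Run:
```python
from h import *
st();rows([(.5042,-.04,.10,11),(.5042,-.04,.088,11)])
```

```text
9.67 grasp [ 0.5196 -0.1281  0.095 ] yaw 10.96 ydir [-0.0046  0.0016 -1.    ] F [-0.   0.8 -1.1] w 63.5 q [-0.26  0.39  1.85  0.    0.91 -0.45]
[-2.995 -0.161  0.028] [ 0.24 -0.04 -0.14]
[-2.994  0.239  0.03 ] [ 0.24 -0.04 -0.14]
```

>>> move_arm(moves=[[50,-0.8,-0.161,0,0.24,0,-0.14],[50,-1.6,-0.161,0.02,0.24,0,-0.14],[50,-2.4,-0.161,0.028,0.24,0,-0.14],[50,-2.995,-0.161,0.028,0.24,0,-0.14],[50,-2.995,-0.161,0.028,0.24,0,-0.14],[50,-2.995,-0.161,0.028,0.24,0,-0.14],[50,-2.995,-0.161,0.028,0.24,0,-0.14],[50,-2.994,0.1,0.03,0.24,0,-0.14],[50,-2.994,0.239,0.03,0.24,0,-0.14],[50,-2.994,0.239,0.03,0.24,0,-0.14]])

```text
clock: 10.5
tcp_pos: [0.5038, -0.0405, 0.2587]
eef_rot: [-1.295, 1.07, -1.066]
force: [0.4, -0.6, -1.1]
grip_width: 0.696
```

Run:
```python
from h import *
st();rows([(.5042,-.04,.086,11),(.5042,-.04,.077,11)])
a=r.get_image("scene");b=r.get_image("side")
def c(i,x,y,w,h,s): return cv2.resize(i[y:y+h,x:x+w],None,fx=s,fy=s,interpolation=cv2.INTER_CUBIC)
save("c9",np.hstack([c(a,275,190,66,60,6),c(b,270,190,66,60,6)]))
st()
```

```text
10.5 grasp [ 0.5033 -0.0405  0.0867] yaw 10.91 ydir [-2.8e-03  2.0e-04 -1.0e+00] F [ 0.4 -0.6 -1.1] w 63.5 q [-0.1   0.36  1.93 -0.    0.86 -0.29]
[-0.015  0.022  0.016] [ 0.15 -0.09 -0.04]
[-0.015  0.322  0.017] [ 0.15 -0.09 -0.04]
10.6 grasp [ 0.5039 -0.0405  0.0875] yaw 10.92 ydir [-0.0012  0.     -1.    ] F [-0.3 -0.4 -1.5] w 63.3 q [-0.1   0.36  1.93 -0.    0.86 -0.29]
```

View pics/c9.png

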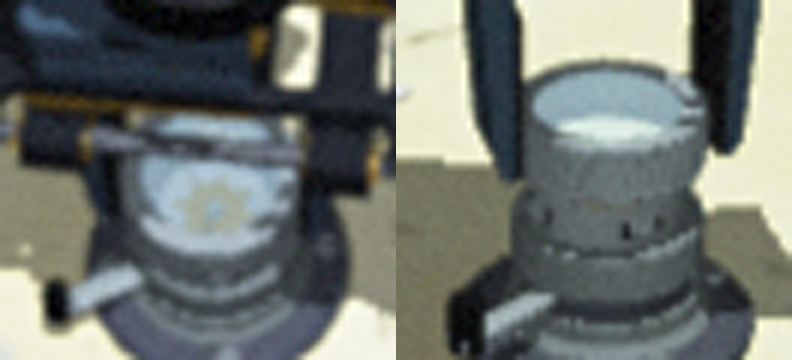

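The side view shows the bezel hovering concentric over the neck, within about 1 mm once finger occlusion is allowed for. I'll descend gently.

Run:
```python
from h import *
rows([(.5042,-.04,.080,11),(.5042,-.04,.0755,11)])
```

```text
[-0.014  0.249  0.006] [ 0.07 -0.08 -0.01]
[-0.014  0.399  0.006] [ 0.07 -0.08 -0.01]
```

>>> move_arm(moves=[[50,-0.014,0.05,0.006,0,0,0],[50,-0.014,0.1,0.006,0,0,0],[50,-0.014,0.15,0.006,0,0,0],[50,-0.014,0.2,0.006,0,0,0],[50,-0.014,0.25,0.006,0,0,0],[50,-0.014,0.28,0.006,0,0,0],[50,-0.014,0.31,0.006,0,0,0],[50,-0.014,0.34,0.006,0,0,0],[50,-0.014,0.37,0.006,0,0,0],[50,-0.014,0.4,0.006,0,0,0]], grip_force=50)

```text
clock: 11.43
tcp_pos: [0.5042, -0.04, 0.2474]
eef_rot: [-1.294, 1.069, -1.067]
force: [0.1, -0.7, 0.3]
grip_width: 0.692
```

Run:
```python
from h import *
st();print(r.get_obs()["wrist_torque"].round(2));rows([(.5042,-.04,.0735,11),(.5042,-.04,.066,11)])
```

```text
11.43 grasp [ 0.504  -0.04    0.0754] yaw 10.92 ydir [-0.0012 -0.     -1.    ] F [ 0.1 -0.7  0.3] w 63.1 q [-0.1   0.37  1.94 -0.    0.83 -0.29]
[-0.09 -0.12 -0.02]
[ 0.     0.064 -0.001] [ 0.07 -0.08 -0.01]
[ 0.     0.314 -0.001] [ 0.07 -0.08 -0.01]
```

>>> move_arm(moves=[[50,0,0.03,0,0,0,0],[50,0,0.06,0,0,0,0],[50,0,0.09,0,0,0,0],[50,0,0.12,0,0,0,0],[50,0,0.14,0,0,0,0],[50,0,0.16,0,0,0,0],[50,0,0.18,0,0,0,0],[50,0,0.2,0,0,0,0],[50,0,0.22,0,0,0,0],[50,0,0.24,0,0,0,0]])

```text
clock: 12.27
tcp_pos: [0.5042, -0.04, 0.2398]
eef_rot: [-1.294, 1.069, -1.067]
force: [0.3, -0.3, -1.0]
grip_width: 0.69
```

Run:
```python
from h import *
st();print(r.get_obs()["wrist_torque"].round(2));rows([(.5042,-.04,.066,11)])
```

```text
12.27 grasp [ 0.5039 -0.04    0.0678] yaw 10.92 ydir [-1.7e-03  1.0e-04 -1.0e+00] F [ 0.3 -0.3 -1. ] w 63.0 q [-0.1   0.38  1.95 -0.    0.81 -0.29]
[-0.03 -0.09  0.  ]
[ 0.     0.061 -0.001] [ 0.09 -0.08 -0.02]
```

>>> move_arm(moves=[[50,0,0.01,0,0,0,0],[50,0,0.02,0,0,0,0],[50,0,0.03,0,0,0,0],[50,0,0.04,0,0,0,0],[50,0,0.05,0,0,0,0],[50,0,0.05,0,0,0,0],[50,0,0.06,0,0,0,0],[50,0,0.06,0,0,0,0],[50,0,0.06,0,0,0,0],[50,0,0.06,0,0,0,0]])

```text
clock: 13.1
tcp_pos: [0.5042, -0.04, 0.2387]
eef_rot: [-1.294, 1.069, -1.067]
force: [-2.1, 0.9, 7.6]
grip_width: 0.693
```

Run:
```python
from h import *
st()
```

```text
13.1 grasp [ 0.504  -0.0399  0.0667] yaw 10.91 ydir [-1.2e-03  1.0e-04 -1.0e+00] F [-2.1  0.9  7.6] w 63.2 q [-0.1   0.38  1.95  0.    0.81 -0.29]
```

>>> move_arm(moves=[[50,0,0.028,0,0,0,0],[50,0,0.03,0,0,0,0],[50,0,0.03,0,0,0,0],[50,0,0.03,0,0,0,0],[50,0,0.03,0,0,0,0],[50,0,0.03,0,0,0,0],[50,0,0.03,0,0,0,0],[50,0,0.03,0,0,0,0],[50,0,0.03,0,0,0,0],[50,0,0.03,0,0,0,0]])

```text
clock: 13.93
tcp_pos: [0.5041, -0.04, 0.2388]
eef_rot: [-1.294, 1.068, -1.067]
force: [-3.2, 0.9, 8.1]
grip_width: 0.696
```

Run:
```python
from h import *
st()
F=[]
a=r.get_image("scene");F.append(r.get_obs()["force"]);b=r.get_image("side");F.append(r.get_obs()["force"])
for i in range(3): r.get_image("wrist");F.append(r.get_obs()["force"])
print(np.round(F,1).tolist())
def c(i,x,y,w,h,s): return cv2.resize(i[y:y+h,x:x+w],None,fx=s,fy=s,interpolation=cv2.INTER_CUBIC)
save("c10",np.hstack([c(a,275,190,66,60,6),c(b,270,190,66,60,6)]))
st()
```

```text
13.93 grasp [ 0.504  -0.0399  0.0668] yaw 10.91 ydir [-5.e-04  1.e-04 -1.e+00] F [-3.2  0.9  8.1] w 63.4 q [-0.1   0.38  1.95  0.    0.81 -0.29]
[[-3.0, -0.3, 8.1], [-2.5, 0.2, 7.6], [-2.7, -0.1, 7.5], [-3.2, 0.4, 6.9], [-2.6, -0.9, 8.5]]
14.18 grasp [ 0.504  -0.0399  0.0667] yaw 10.91 ydir [-6.e-04  1.e-04 -1.e+00] F [-2.6 -0.9  8.5] w 63.1 q [-0.1   0.38  1.95 -0.    0.81 -0.29]
```

View pics/c10.png

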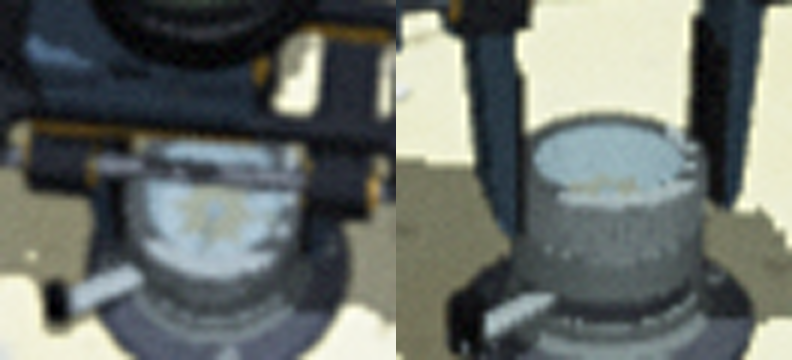

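The bezel sits flush on the drum with no gap. The push reads about 7.8 N, so I'll raise it slightly.

>>> move_arm(moves=[[50,0,0.038,0,0,0,0],[50,0,0.04,0,0,0,0],[50,0,0.04,0,0,0,0],[50,0,0.04,0,0,0,0],[50,0,0.04,0,0,0,0],[50,0,0.04,0,0,0,0],[50,0,0.04,0,0,0,0],[50,0,0.04,0,0,0,0],[50,0,0.04,0,0,0,0],[50,0,0.04,0,0,0,0]])

```text
clock: 15.02
tcp_pos: [0.504, -0.0399, 0.2387]
eef_rot: [-1.293, 1.068, -1.068]
force: [-2.6, 0.5, 10.0]
grip_width: 0.692
```

Run:
```python
from h import *
F=[]
for i in range(5): r.get_image("wrist");F.append(r.get_obs()["force"])
F=np.array(F);print(F.round(1).tolist());st()
if 9<F[:,2].mean()<13: print(r.hand_in())
```

```text
[[-3.2, 0.7, 11.0], [-3.0, 0.8, 11.3], [-3.9, 1.2, 10.4], [-4.7, 0.8, 11.5], [-3.8, -0.1, 10.3]]
15.27 grasp [ 0.504  -0.0399  0.0667] yaw 10.91 ydir [-0.  0. -1.] F [-3.8 -0.1 10.3] w 63.3 q [-0.1   0.38  1.95  0.    0.81 -0.29]
the job is handed in; nothing more can be done
None
```

The job is done and handed in at about 15.3 s, with the arm still holding the bezel down.

- **Lever:** I swung it once to the stop, where the side force rose to about 12 N against a 3.5 N spring, then let it go. The wrist picture afterwards showed the lever back at rest and the hand about 46° further on, which is one division.
- **Bezel:** I took the larger grey one and set it on the neck without side force. Pressed down, it snapped home: the resistance dropped away, then it stopped with its underside at about 44 mm. The side view shows it flush on the drum.
- **At hand-in:** The arm was pressing at about 10–11 N with the bezel still gripped. A sideways push of about 3–4 N remained.
- **Left alone:** I did not touch the tin, the flask or the look-alikes.
- **Disagreement:** The scene camera placed the counter and the bezel 4–5 mm away in y from where the wrist camera did. I went with the wrist camera, and the fit confirmed it.

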